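# Snap the dry-keeping canister shut

## Robot

A 6-joint arm with a two-finger parallel gripper is mounted at the origin on a cart in front of the work surface, level with it; the furniture and walls round the work are solid. World frame = base frame: x ahead of the robot, y to its left, z up, the work surface at z = 0. Lengths are in m, angles in rad, forces in N, time in s.
With the tool pointing down it reaches from about 0.375 to 0.9 m from the base axis. Payload 3.1 kg.
Tool frame: the origin (TCP) lies midway between the tips of the shut fingers; the grasp point (between the pads) lies 19 mm behind it; x points along the fingers, z is the direction in which the jaws open and shut, and the axes are right-handed (so a half turn about x gives the same grasp; the last joint's range is limited). The gripper opens to 85 mm and grips with 20 to 120 N. Pads are 22 mm wide; open, the fingers measure 114 mm over their backs; the gripper's body (76 mm by 85 mm) begins 54 mm behind the grasp point. The pads swing forward as they close: fully open they stand 13 mm farther back than shut.
Start: joints at [-1.399, 0.527, 1.433, -0, 1.181, -0.178], TCP at [0.214, -0.587, 0.209] pointing down, gripper open.
Joint ranges: [-3.08, 3.08], [-0.75, 2.2], [0.22, 2.44], [-1.43, 4.57], [0, 2.65], [-2.85, 2.85]. Speed limits (rad/s): [2.79, 2.79, 3.14, 3.14, 3.14, 3.14].

## Interface

Orientations are given as a unit quaternion [x, y, z, w].
In Python, from station import status, snapshot, camera_params, ticket gives the robot as it stands.
- The arm moves only by the tool arm_command, never from a script. Its argument "series" is a list that holds one entry, the list of rows, each a list of 4 numbers: the shift along the tool's x, y, z in mm, then the turn about the tool's x in rad. A call has 1 to 10 rows; each row shifts and turns the commanded pose from where the row before left it, along the tool's axes as they then stand; what a row does not reach is not made up. A row lasts 1/10 s, in which the tool goes at most 50 mm and 8.59 degrees, less where a joint would pass 70% of its speed; a pose out of reach is approached as far as the arm can. A call is refused whole if a number of a shift passes 50 or a number of a turn 0.15, either way. A call with a gripper value outside its range is refused whole. "jaw" is the opening in per cent of the stroke, from 0 (shut) to 100 (fully open), set as the call begins (left out, the last holds). The fingers move at their own pace and stop on an object; "force" is the grip in N (left out, the last holds). Time passes only in rows, so rows that do not move let the fingers close. It gives the time, the measured TCP pose, the force and the opening at its end, in the units of the state.
- status.sense(): the state, without advancing time (a new reading comes with each control period).
- snapshot(name): name is "side" or "top"; returns the picture (420x560x3 uint8, red, green, blue); there is no depth.
- camera_params(name): a dict with "fovy" (degrees; the focal length in pixels is half the picture's height over the tangent of half this angle, whatever the lens; pixels are square), "cx", "cy" (the principal point, pixels), "extrinsics" (4x4, takes a point from camera to world coordinates). Camera axes: x right, y down, z forward; pixel columns grow to the right and rows downward; lengths in m; the calibration is good to about 2 mm. A picture is of the moment at which its call begins. camera_params takes no time and is no camera call.
- ticket.sign_off(): hands the job in, once; it reports no verdict.
The state is a dict: "t": time; "q": joint angles; "qd": joint speeds; "tau": joint torques, N m; "tcp_pos": TCP position; "tool_rot": TCP orientation; "force": force on the tool from outside, world axes, zero at the start; "ft_torque": the same for the moment, N m; "finger_gap": opening from 0.0 (shut) to 1.0 (fully open).
Only numpy, scipy, OpenCV 4.12 (cv2) and the standard library are available. Lean on these libraries where they do the work, as an engineer would, in place of code of your own. Each camera call takes 0.05 s, during which the arm holds its last target. There are 200 camera calls.

## Task

The white lid has only been laid on the clear canister that keeps the weighing tin dry: it still rides on top of the three blue spring clips. Press the lid's rim down next to each clip in turn, one clip at a time, until all three have snapped over the edge and the lid sits flat on the canister all round. Only push down with the fingertips: do not pick up the lid or the canister, leave the canister standing about where it is and the things around it alone, and finish with the hand clear.

Things in the scene. Friction and masses are not known exactly. Their poses are not given: they have to be found in the camera images.
- canister: Round clear canister, loose, 0.6 to 1 kg with the steel tin inside: 128 mm across, grey collar 136 mm across at the top, a soft black sealing ring on it, and a hard seat for the lid at each clip, 85 mm above the underside. Origin: centre of the underside; z up. Three blue spring clips hinged to its outside: a on the canister's +x side, b 120 and c 240 degrees counter-clockwise seen from above.
- lid: White rigid lid, 140 mm across, 90 g: flat flange 3.5 mm thick, a plug 14 mm deep below it, a pull tab (22 mm wide, sticking out 15 mm) between two clips. Origin: centre of the flange's underside, z up; the top is 3.5 mm above it (4.6 mm in the middle). At the start it rides level on the clips, flange about 9.5 mm above the seats; shut, it lies on them, origin 85 mm above the canister's underside.
- rim_a (a point): Point of the canister at the middle of clip a, level with its seat (85 mm up), 70 mm from the axis: the flange's lower edge comes here when shut. The clip is 14 mm wide, its nose reaches in to 67 mm from the axis, its flared top is 106 mm up, grey guide posts beside it 100 mm; press the lid 40 to 55 mm from the axis. About 6 to 12 N there pushes it past the nose, then the clip springs back over it.
- rim_b (a point): The same point at clip b. Pressing goes some 10 mm down, hardest near the start, and ends hard on the seat. Held by only one or two clips the lid stays tilted by about 5 degrees; the other clips stay open.
- rim_c (a point): The same point at clip c.
- clip_a (a joint): Lean of clip a away from the canister in rad: 0 upright at rest, about 0.06 while the lid's edge pushes past its nose, back under 0.02 once it has snapped over the lid. Springy, stop at 0.2.
- clip_b (a joint): The same for clip b.
- clip_c (a joint): The same for clip c.
- dropper_bottle: Bystander: brown glass bottle with a red dropper bulb, 43 mm across, 98 mm tall. Origin: centre of the underside.
- glass_bottle: Bystander: clear stoppered glass bottle, 36 mm across, 84 mm tall. Origin: centre of the underside.
- cup: Bystander: small grey-white cup, 38 mm across, 37 mm tall. Origin: centre of the underside.
- spatula: Bystander: steel spatula with a black handle, 174 mm long, lying flat along its own y. Origin: centre of the underside.

How it is judged:
On the way, in this order (a step that is already met when the one before it is completed fails the run):
1. the lid is snapped under one clip, and still up at the other two ((((z of rim_a in the frame of lid above -0.002 m and value of joint clip_a below 0.03 rad) and z of each of rim_b, rim_c in the frame of lid below -0.005 m) or ((z of rim_b in the frame of lid above -0.002 m and value of joint clip_b below 0.03 rad) and z of each of rim_a, rim_c in the frame of lid below -0.005 m) or ((z of rim_c in the frame of lid above -0.002 m and value of joint clip_c below 0.03 rad) and z of each of rim_a, rim_b in the frame of lid below -0.005 m))), for 0.2 s.
2. the lid is snapped under two clips, and still up at the third ((((z of rim_a in the frame of lid above -0.002 m and value of joint clip_a below 0.03 rad) and (z of rim_b in the frame of lid above -0.002 m and value of joint clip_b below 0.03 rad) and z of rim_c in the frame of lid below -0.005 m) or ((z of rim_a in the frame of lid above -0.002 m and value of joint clip_a below 0.03 rad) and (z of rim_c in the frame of lid above -0.002 m and value of joint clip_c below 0.03 rad) and z of rim_b in the frame of lid below -0.005 m) or ((z of rim_b in the frame of lid above -0.002 m and value of joint clip_b below 0.03 rad) and (z of rim_c in the frame of lid above -0.002 m and value of joint clip_c below 0.03 rad) and z of rim_a in the frame of lid below -0.005 m))), for 0.2 s.
At the end, for the whole second after the job is handed in: At all three clips the lid's flange lies within 2 mm of the seat and the clip has sprung back over it (lean under 0.03 rad); the lid is flat on the canister (within 0.03 rad) and centred within 5 mm; the canister stands upright on the bench within 40 mm of where it stood, everything at rest (z of each of rim_a, rim_b, rim_c in the frame of lid above -0.002 m and value of joint each of clip_a, clip_b, clip_c below 0.03 rad and z of lid in the frame of canister between 0.082 and 0.087 m and angle between the z axis of lid and the z axis of canister, either way round below 0.03 rad and horizontal distance between lid and canister below 0.005 m and angle between canister's own z axis and vertical below 0.03 rad and height (world z) of canister below 0.004 m and distance of canister from where it was at the start of the episode below 0.04 m and linear speed of each of lid, canister below 0.02 m/s); the robot touches nothing.
It fails at once if the lid is lifted off the canister (its middle more than 15 mm above where it was laid) (z of lid in the frame of canister above 0.11 m).
It fails at once if the lid comes out of the canister's mouth sideways or tips over (angle between the z axis of lid and the z axis of canister, either way round above 0.35 rad or horizontal distance between lid and canister above 0.02 m).
It fails at once if the canister is lifted or tipped (height (world z) of canister above 0.012 m or angle between canister's own z axis and vertical above 0.2 rad).
It fails at once if the canister is pushed more than 60 mm away (distance of canister from where it was at the start of the episode above 0.06 m).
It fails at once if a bystander is moved more than 20 mm (distance of any of dropper_bottle, glass_bottle, cup, spatula from where it was at the start of the episode above 0.02 m).
It also fails if it takes over 40 s, if anything falls off the work surface, if the arm or the gripper's body presses on something with over 40 N, if the wrist force passes 120 N, or if a joint passes its speed limit or range.

## Working session

There is one attempt and no reset: what is moved stays moved. The work goes in short steps, Python scripts to look and compute and a tool call to move; the robot and the scene stay as the last step left them, time stands still between calls to the robot, and variables do not carry over. Pictures are saved under pics/ and viewed, about 8 in all and at most 12, crops included, and the job is handed in when it is done.

Besides the shell and the picture viewer there is one more tool, called after "Call:" by a JSON object that holds its "fn" and its "kwargs". arm_command: Moves the arm, as the interface text tells. Its arguments: {"type":"object","properties":{"series":{"type":"array"},"jaw":{"type":"number"},"force":{"type":"number"}},"required":["series"]}

```bash
mkdir -p pics; python3 - <<'E'
from station import *
import cv2
s=status.sense();print({k:s[k] for k in('t','tcp_pos','tool_rot','force','finger_gap')})
for n in('top','side'):
    im=snapshot(n);cv2.imwrite(f'pics/{n}0.png',im[:,:,::-1]);p=camera_params(n);print(n,p)
E
```

```text
{'t': 0.0, 'tcp_pos': array([ 0.21410128, -0.58637749,  0.20762381]), 'tool_rot': array([ 0.40591366,  0.57991134, -0.40482122,  0.57884084]), 'force': array([ 0.32299852,  0.52841797, -0.11906686]), 'finger_gap': 1.0009510670055954}
top {'fovy': 54.50950570275744, 'cx': 284.62964757968024, 'cy': 211.66471310140156, 'extrinsics': array([[ 2.91092387e-03, -9.83067005e-01,  1.83223335e-01,
         3.70832457e-01],
       [-9.99860997e-01,  1.46714140e-04,  1.66722709e-02,
        -1.34231201e-02],
       [-1.64168408e-02, -1.83246399e-01, -9.82929929e-01,
         9.66261222e-01],
       [ 0.00000000e+00,  0.00000000e+00,  0.00000000e+00,
         1.00000000e+00]])}
side {'fovy': 46.423657417438676, 'cx': 282.6661869161512, 'cy': 208.68723699613233, 'extrinsics': array([[ 0.99794632,  0.04346596, -0.04705167,  0.59006538],
       [ 0.06052151, -0.39918742,  0.91486969, -0.99544555],
       [ 0.02098325, -0.91583848, -0.40099824,  0.51608878],
       [ 0.        ,  0.        ,  0.        ,  1.        ]])}
```

View pics/top0.png

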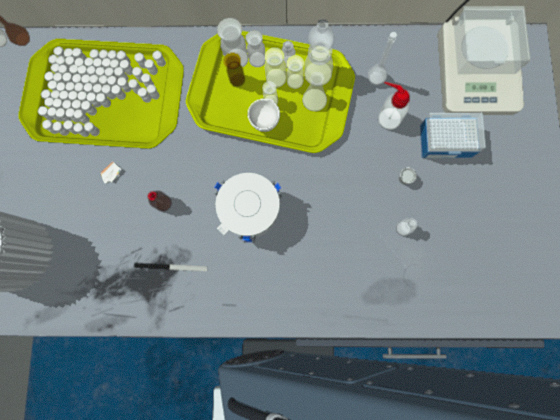

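View pics/side0.png

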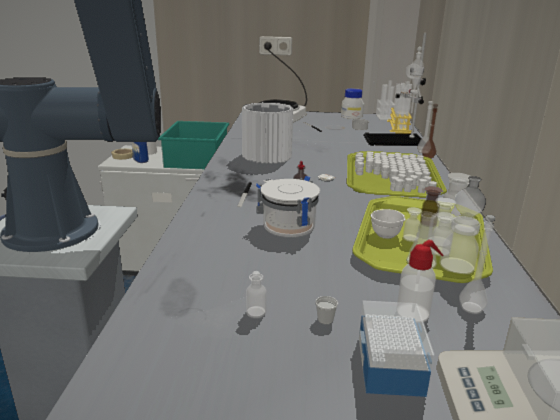

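The top view shows the lid centred near (247,204), with clips near (219,187), (277,187) and (247,239). I'll enlarge it.

```bash
cat > h.py <<'E'
import numpy as np
from station import camera_params
def ray(n,u,v,z,P={}):
    p=P.setdefault(n,camera_params(n));f=210/np.tan(np.radians(p['fovy']/2));T=p['extrinsics']
    d=T[:3,:3]@[(u-p['cx'])/f,(v-p['cy'])/f,1];o=T[:3,3]
    return o+d*(z-o[2])/d[2]
def proj(n,X):
    p=camera_params(n);f=210/np.tan(np.radians(p['fovy']/2));T=p['extrinsics']
    c=T[:3,:3].T@(np.array(X)-T[:3,3]);return np.array([f*c[0]/c[2]+p['cx'],f*c[1]/c[2]+p['cy']])
E
python3 - <<'E'
import cv2,numpy as np
from h import *
im=cv2.imread('pics/top0.png')
c=cv2.resize(im[164:249,197:302],None,fx=7,fy=7,interpolation=cv2.INTER_CUBIC);cv2.imwrite('pics/c0.png',c)
hsv=cv2.cvtColor(im,cv2.COLOR_BGR2HSV)
# lid blob
m=((hsv[...,2]>190)&(hsv[...,1]<40)).astype('uint8');m[:165]=0;m[245:]=0;m[:,:205]=0;m[:,290:]=0
cs,_=cv2.findContours(m,cv2.RETR_EXTERNAL,cv2.CHAIN_APPROX_NONE);k=max(cs,key=cv2.contourArea)
pts=np.array([ray('top',*q[0],.098)[:2] for q in k])
from scipy.optimize import least_squares
r=least_squares(lambda x:np.hypot(*(pts-x[:2]).T)-x[2],[.45,.05,.07],loss='soft_l1',f_scale=.001);print('lid',r.x)
b=((hsv[...,0]>95)&(hsv[...,0]<130)&(hsv[...,1]>120)).astype('uint8');b[:165]=0;b[250:]=0;b[:,:200]=0;b[:,300:]=0
n,_,st,ce=cv2.connectedComponentsWithStats(b)
for s,q in zip(st[1:],ce[1:]):
    if s[4]>8:
        w=ray('top',*q,.098)[:2];d=w-r.x[:2];print(s[4],q,w,np.hypot(*d),np.degrees(np.arctan2(d[1],d[0])))
for n,q in dict(drop=(156,198),spat=(170,267),glass=(407,227),cup=(408,176)).items(): print(n,ray('top',*q,.02))
E
```

```text
lid [0.55138778 0.08392766 0.06872769]
30 [217.23333333 185.8       ] [0.590558   0.14969451] 0.0765479175903699 59.22230278865436
30 [277.36666667 186.7       ] [0.58836264 0.01739296] 0.07611837460748526 -60.93806510047517
45 [246.51111111 238.44444444] [0.47428945 0.0828702 ] 0.0771055778706438 -179.21418998731556
drop [0.58047442 0.31006934 0.02      ]
spat [0.41701751 0.26752001 0.02      ]
glass [ 0.51077717 -0.28306568  0.02      ]
cup [ 0.6338259  -0.29182098  0.02      ]
```

View pics/c0.png

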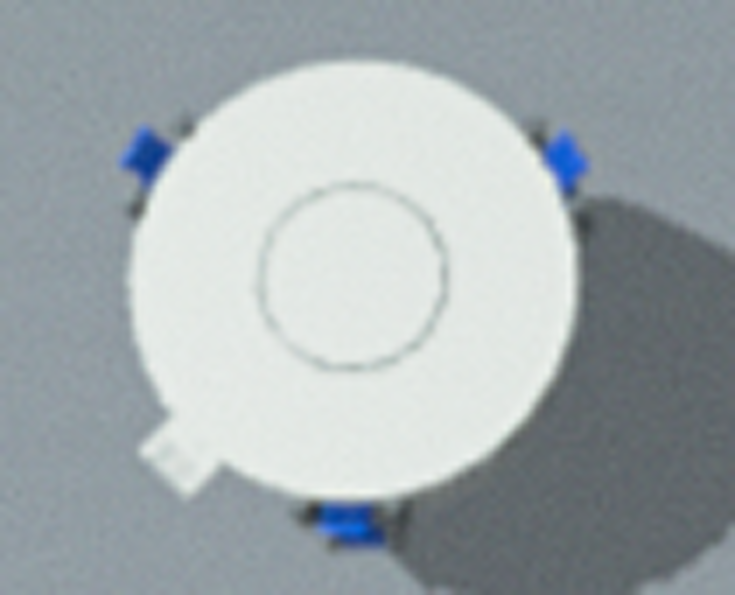

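The lid centre is (0.551, 0.084) with a fitted radius of 69 mm, which agrees with the 70 mm given. The clips are at about 59°, -61° and 180°, 76 mm out. The pull tab is at the lower left, clear of the pressing spots. I'll press about 46 mm from the axis with the fingers shut.

Call:
{"fn": "arm_command", "kwargs": {"series": [[[0,37,-31,0],[0,37,-31,0],[0,37,-31,0],[0,37,-31,0],[0,37,-31,0],[0,37,-31,0],[0,37,-31,0],[0,37,-31,0],[0,37,-31,0],[0,37,-31,0]]], "jaw": 0, "force": 30}}

```text
t: 1.1
tcp_pos: [0.4561, -0.1672, 0.2085]
tool_rot: [0.405, 0.579, -0.405, 0.579]
force: [1.2, -0.3, 0.7]
finger_gap: -0.0
```

```bash
cat >> h.py <<'E'
from scipy.spatial.transform import Rotation as R
from station import status
C=np.array([.5514,.0839])
def at(ang,r=.046):
    a=np.radians(ang);return C+r*np.array([np.cos(a),np.sin(a)])
def go(x,y,z):
    s=status.sense();M=R.from_quat(s['tool_rot']).as_matrix()
    print('t',s['t'],'tcp',np.round(s['tcp_pos'],4),'F',np.round(s['force'],1),'gap',round(s['finger_gap'],2))
    print('xaxis',np.round(M[:,0],3),'yaxis',np.round(M[:,1],3),'move mm',np.round(1000*M.T@(np.array([x,y,z])-s['tcp_pos']),1))
E
python3 -c "
from h import *
go(*at(-61),.13)"
```

```text
t 1.1 tcp [ 0.4561 -0.1672  0.2085] F [ 1.2 -0.3  0.7] gap -0.0
xaxis [-0.  0. -1.] yaxis [ 0.94   0.342 -0.   ] move mm [  78.5  182.8 -157.8]
```

Call:
{"fn": "arm_command", "kwargs": {"series": [[[0,37,-32,0],[0,37,-32,0],[0,37,-32,0],[0,37,-32,0],[15,34,-30,0],[25,0,0,0],[25,0,0,0],[13,0,0,0],[0,0,0,0],[0,0,0,0]]]}}

```text
t: 2.1
tcp_pos: [0.5727, 0.0413, 0.1309]
tool_rot: [0.406, 0.579, -0.406, 0.579]
force: [0.0, 0.2, 0.4]
finger_gap: 0.002
```

```bash
python3 -c "
from h import *
go(*at(-61),.1)"
```

```text
t 2.1 tcp [0.5727 0.0413 0.1309] F [0.  0.2 0.4] gap 0.0
xaxis [ 0. -0. -1.] yaxis [0.94  0.342 0.   ] move mm [30.9  1.8 -1.9]
```

Call:
{"fn": "arm_command", "kwargs": {"series": [[[15,2,-2,0],[12,0,0,0],[3,0,0,0],[1,0,0,0],[1,0,0,0],[1,0,0,0],[1,0,0,0],[1,0,0,0],[1,0,0,0],[0,0,0,0]]]}}

```text
t: 3.1
tcp_pos: [0.5735, 0.0443, 0.0945]
tool_rot: [0.405, 0.579, -0.405, 0.579]
force: [0.1, -0.5, 1.2]
finger_gap: 0.0
```

Call:
{"fn": "arm_command", "kwargs": {"series": [[[1,0,0,0],[1,0,0,0],[1,0,0,0],[0,0,0,0]]]}}

```text
t: 3.5
tcp_pos: [0.5735, 0.0443, 0.0914]
tool_rot: [0.405, 0.579, -0.405, 0.579]
force: [-0.1, -0.0, -0.6]
finger_gap: -0.001
```

Call:
{"fn": "arm_command", "kwargs": {"series": [[[1,0,0,0],[1,0,0,0],[1,0,0,0],[0,0,0,0]]]}}

```text
t: 3.9
tcp_pos: [0.5735, 0.0443, 0.0884]
tool_rot: [0.405, 0.579, -0.405, 0.579]
force: [-0.8, 0.0, -0.0]
finger_gap: -0.002
```

```bash
python3 - <<'E'
from station import *
import cv2,numpy as np
a=snapshot('side')[140:250,220:360,::-1];b=snapshot('top')[150:260,180:320,::-1]
f=lambda x:cv2.resize(x,None,fx=5,fy=4.5 if 0 else 5,interpolation=cv2.INTER_CUBIC)
cv2.imwrite('pics/1.png',f(a))
cv2.imwrite('pics/1t.png',b)
E
```

```text
(no output)
```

View pics/1.png

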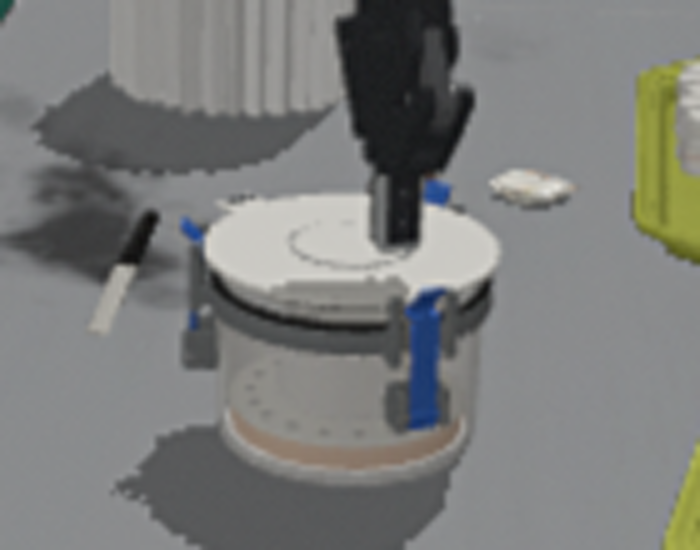

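```bash
python3 - <<'E'
from h import *
import cv2
f=lambda q:np.round((proj('side',q)-[220,140])*5).astype(int)
print('tcp',f(status.sense()['tcp_pos']))
im=cv2.imread('pics/1.png')
for z,c in((.098,(0,0,255)),(.0885,(0,255,0))):
    P=np.array([f([*at(a,.07),z]) for a in range(0,360,5)]);cv2.polylines(im,[P],True,c,1)
cv2.circle(im,f([*at(-61,.046),.0885]),4,(0,255,0),-1);cv2.circle(im,f([*at(-61,.046),.098]),4,(0,0,255),-1)
cv2.circle(im,f(status.sense()['tcp_pos']),4,(255,0,255),-1)
cv2.imwrite('pics/1o.png',im)
E
```

```text
tcp [395 291]
```

View pics/1o.png

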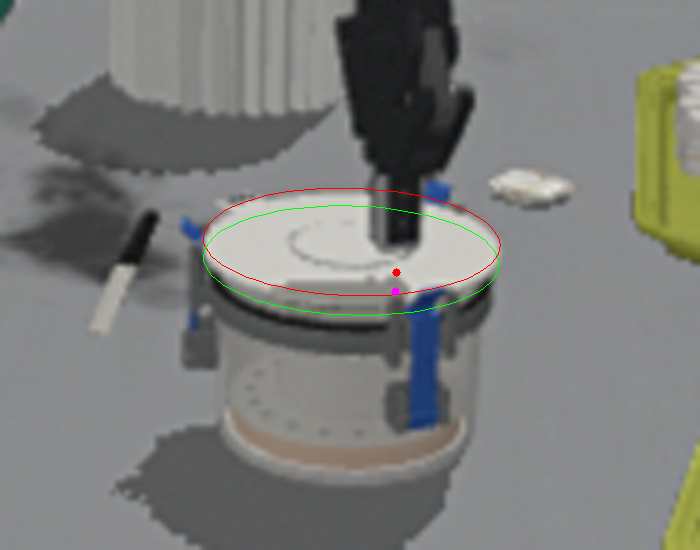

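The lid is still up at 0.098. The fingertip shows at (395,247) but the reported TCP projects to (395,291), so the two disagree. I'll check from the top camera.

```bash
python3 - <<'E'
from h import *
import cv2
im=cv2.imread('pics/1t.png');im=cv2.resize(im,None,fx=5,fy=5,interpolation=cv2.INTER_CUBIC)
f=lambda q:np.round((proj('top',q)-[180,150])*5).astype(int)
t=status.sense()['tcp_pos']
for z,c in((.0884,(255,0,255)),(.11,(0,0,255)),(.13,(0,255,255)),(.2,(0,255,0))): cv2.circle(im,f([t[0],t[1],z]),4,c,-1)
P=np.array([f([*at(a,.07),.098]) for a in range(0,360,5)]);cv2.polylines(im,[P],True,(0,0,255),1)
cv2.imwrite('pics/1to.png',im)
E
```

```text
(no output)
```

View pics/1to.png

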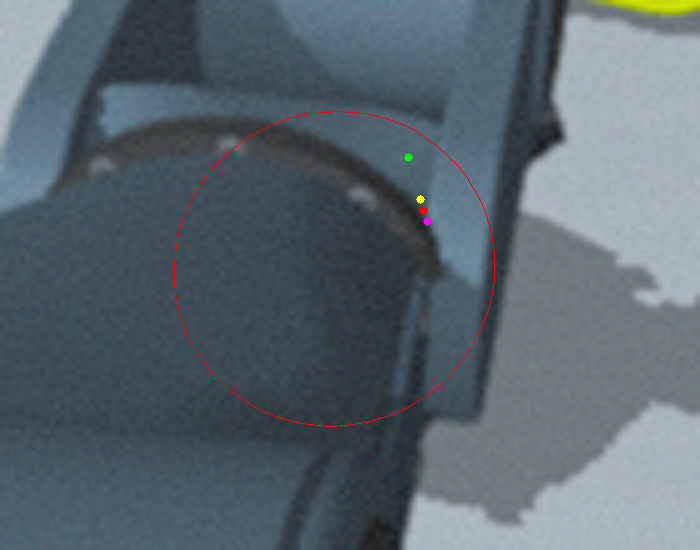

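The arm hides the tip from above. The side view suggests the tip is about 20 mm above the reported TCP. I'll descend slowly until I feel contact, then look again.

Call:
{"fn": "arm_command", "kwargs": {"series": [[[2,0,0,0],[2,0,0,0],[2,0,0,0],[0,0,0,0]]]}}

```text
t: 4.4
tcp_pos: [0.5733, 0.0443, 0.0822]
tool_rot: [0.405, 0.58, -0.405, 0.579]
force: [0.1, -0.1, -0.4]
finger_gap: -0.001
```

Call:
{"fn": "arm_command", "kwargs": {"series": [[[1,0,0,0],[1,0,0,0],[0,0,0,0]]]}}

```text
t: 4.7
tcp_pos: [0.5735, 0.0443, 0.0805]
tool_rot: [0.405, 0.579, -0.405, 0.579]
force: [0.0, 0.5, 0.3]
finger_gap: 0.0
```

Call:
{"fn": "arm_command", "kwargs": {"series": [[[1,0,0,0],[1,0,0,0],[0,0,0,0]]]}}

```text
t: 5.0
tcp_pos: [0.5735, 0.0443, 0.0785]
tool_rot: [0.405, 0.579, -0.405, 0.579]
force: [1.5, 0.3, -0.3]
finger_gap: -0.003
```

Call:
{"fn": "arm_command", "kwargs": {"series": [[[1,0,0,0],[1,0,0,0],[0,0,0,0]]]}}

```text
t: 5.3
tcp_pos: [0.5735, 0.0443, 0.0765]
tool_rot: [0.405, 0.579, -0.405, 0.579]
force: [0.5, 0.1, -0.4]
finger_gap: -0.0
```

```bash
python3 - <<'E'
from h import *
from station import snapshot
import cv2
a=snapshot('side')[140:250,220:360,::-1]
im=cv2.resize(a,None,fx=5,fy=5,interpolation=cv2.INTER_CUBIC)
f=lambda q:np.round((proj('side',q)-[220,140])*5).astype(int)
t=status.sense()['tcp_pos']
for dz,c in((0,(255,0,255)),(.02,(0,0,255)),(.022,(0,255,255))): cv2.circle(im,f(t+[0,0,dz]),3,c,-1)
cv2.imwrite('pics/2.png',im)
E
```

```text
(no output)
```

View pics/2.png

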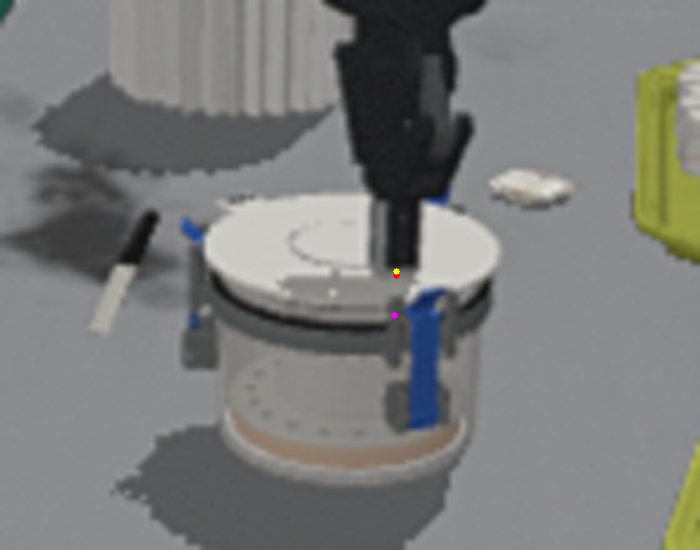

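The tip is now at about (395,270), almost on the lid and about 21 mm above the reported TCP. The lateral position agrees, so I'll keep pressing slowly.

Call:
{"fn": "arm_command", "kwargs": {"series": [[[1,0,0,0],[1,0,0,0]]]}}

```text
t: 5.55
tcp_pos: [0.5736, 0.0443, 0.0746]
tool_rot: [0.405, 0.579, -0.405, 0.579]
force: [-0.3, 0.4, 1.6]
finger_gap: 0.001
```

Call:
{"fn": "arm_command", "kwargs": {"series": [[[1,0,0,0],[1,0,0,0]]]}}

```text
t: 5.75
tcp_pos: [0.5738, 0.0444, 0.073]
tool_rot: [0.406, 0.579, -0.405, 0.579]
force: [-1.5, 0.8, 6.0]
finger_gap: -0.001
```

Call:
{"fn": "arm_command", "kwargs": {"series": [[[1,0,0,0],[1,0,0,0]]]}}

```text
t: 5.95
tcp_pos: [0.5741, 0.0444, 0.0722]
tool_rot: [0.406, 0.579, -0.405, 0.58]
force: [-3.5, 1.0, 16.1]
finger_gap: 0.001
```

Call:
{"fn": "arm_command", "kwargs": {"series": [[[1,0,0,0],[1,0,0,0]]]}}

```text
t: 6.15
tcp_pos: [0.5744, 0.0443, 0.0716]
tool_rot: [0.406, 0.579, -0.405, 0.58]
force: [-5.3, 0.5, 23.7]
finger_gap: 0.001
```

Force is 24 N after only about 3 mm of travel, more than expected, so I'll look.

```bash
python3 - <<'E'
from station import snapshot
import cv2
im=cv2.resize(snapshot('side')[160:235,250:340,::-1],None,fx=8,fy=8,interpolation=cv2.INTER_CUBIC)
cv2.imwrite('pics/3.png',im)
E
```

```text
(no output)
```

View pics/3.png

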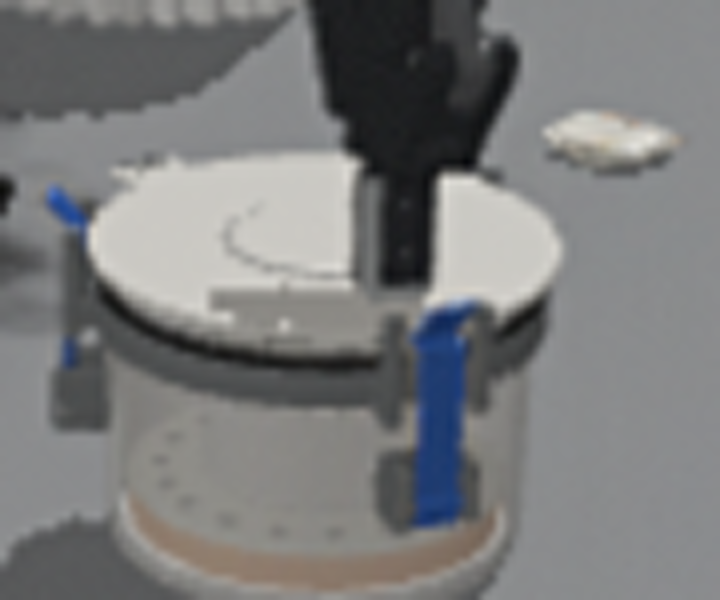

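The lid looks tilted down at this clip. I'll back off and check whether it holds.

Call:
{"fn": "arm_command", "kwargs": {"series": [[[-10,0,0,0],[-20,0,0,0],[-30,0,0,0],[-30,0,0,0],[0,0,0,0],[0,0,0,0]]]}}

```text
t: 6.8
tcp_pos: [0.5738, 0.0443, 0.159]
tool_rot: [0.406, 0.579, -0.405, 0.58]
force: [0.2, -0.1, -0.2]
finger_gap: -0.0
```

```bash
python3 - <<'E'
from h import *
from station import snapshot
import cv2
im=cv2.resize(snapshot('side')[160:235,250:340,::-1],None,fx=8,fy=8,interpolation=cv2.INTER_CUBIC)
f=lambda q:np.round((proj('side',q)-[250,160])*8+3.5).astype(int)
for lo,c in((.0885,(0,180,0)),(.098,(0,0,255))):
    # plane: z at 3 clips (r=.07): -61 -> lo, others .098
    A=np.array([[*at(a,.07),1] for a in(-61,59,179)]);k=np.linalg.solve(A,[lo,.098,.098])
    P=np.array([f([*at(a,.07),k@[*at(a,.07),1]]) for a in range(0,360,5)]);cv2.polylines(im,[P],True,c,1)
cv2.imwrite('pics/4.png',im)
go(*at(59),.15)
E
```

```text
t 6.85 tcp [0.5729 0.0443 0.158 ] F [0.1 0.1 0.1] gap -0.0
xaxis [-0.001  0.    -1.   ] yaxis [ 0.939  0.343 -0.001] move mm [  8.   29.1 -73.5]
```

View pics/4.png

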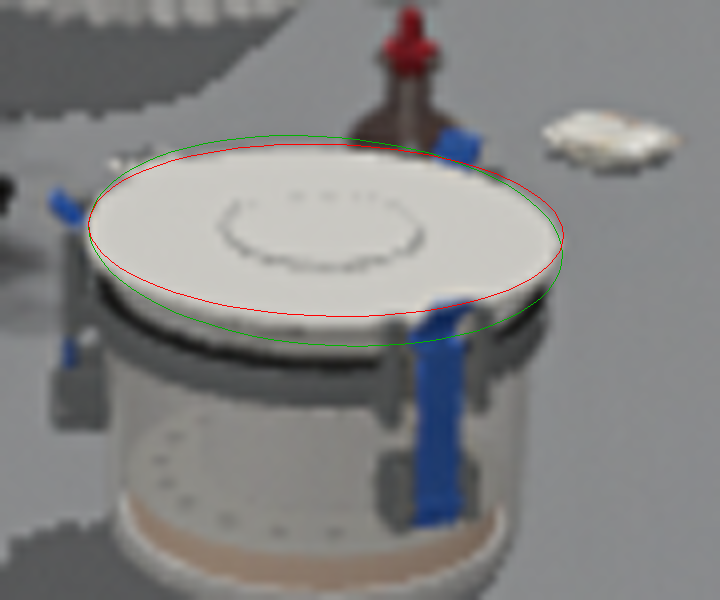

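```bash
python3 - <<'E'
from h import *
from station import snapshot
import cv2
for q in((301,195.5),(301.5,196.2),(300.5,196.2)):
    w=ray('side',*q,.0965);d=w[:2]-C;print(w,np.hypot(*d),np.degrees(np.arctan2(d[1],d[0])))
a=cv2.imread('pics/side0.png')[160:235,250:340].astype(int);b=snapshot('side')[160:235,250:340,::-1].astype(int)
d=np.abs(a-b).max(2);d[:20]=0;print((d>40).sum(),np.argwhere(d>40)[:40].tolist())
# plain comparision of column profile at lid front
for c in (35,42,48): print(c,a[30:52,c,1].tolist(),'\n  ',b[30:52,c,1].tolist())
M=cv2.phaseCorrelate(a[20:].sum(2).astype('float32'),b[20:].sum(2).astype('float32'));print(M)
E
```

```text
[0.57793267 0.04125065 0.0965    ] 0.05022896766548105 -58.113762940547296
[0.57917787 0.03714143 0.0965    ] 0.0543872621431949 -59.286714431753374
[0.57691024 0.03688643 0.0965    ] 0.05348876975078141 -61.51510146504741
2 [[20, 16], [20, 18]]
35 [198, 196, 162, 188, 197, 197, 197, 197, 198, 192, 154, 101, 113, 121, 66, 24, 64, 77, 76, 75, 88, 131] 
   [201, 200, 164, 191, 201, 200, 200, 200, 201, 196, 157, 107, 116, 124, 68, 25, 67, 78, 78, 77, 91, 134]
42 [197, 198, 192, 167, 191, 198, 197, 196, 198, 201, 156, 106, 113, 125, 77, 29, 45, 73, 76, 72, 73, 117] 
   [200, 201, 196, 174, 196, 201, 200, 200, 202, 203, 174, 120, 116, 128, 79, 31, 48, 75, 79, 74, 76, 119]
48 [198, 195, 172, 191, 197, 197, 197, 198, 199, 166, 105, 75, 79, 85, 74, 76, 77, 77, 77, 76, 75, 73] 
   [201, 198, 175, 195, 201, 200, 200, 201, 203, 169, 107, 80, 83, 87, 77, 78, 79, 79, 78, 77, 76, 74]
((0.003573641212788914, -0.03418912021844278), 1.01574164364073)
```

The lid is unchanged, so it did not snap. The tip measures 50 mm out, at the right place, so it just needs more push. I'll press again and go further.

Call:
{"fn": "arm_command", "kwargs": {"series": [[[40,0,0,0],[30,0,0,0],[10,0,0,0],[4,0,0,0],[2,0,0,0],[2,0,0,0],[2,0,0,0],[1,0,0,0]]]}}

```text
t: 7.7
tcp_pos: [0.5747, 0.0442, 0.0693]
tool_rot: [0.406, 0.578, -0.405, 0.58]
force: [0.5, 0.2, -0.5]
finger_gap: -0.001
```

Call:
{"fn": "arm_command", "kwargs": {"series": [[[1,0,0,0],[0,0,0,0]]]}}

```text
t: 7.9
tcp_pos: [0.5748, 0.0442, 0.0679]
tool_rot: [0.406, 0.579, -0.405, 0.58]
force: [-0.7, 0.5, 6.0]
finger_gap: 0.002
```

Call:
{"fn": "arm_command", "kwargs": {"series": [[[1,0,0,0],[0,0,0,0]]]}}

```text
t: 8.1
tcp_pos: [0.5749, 0.0443, 0.0676]
tool_rot: [0.406, 0.579, -0.405, 0.58]
force: [-2.3, 0.1, 11.4]
finger_gap: -0.001
```

The force collapsed at 0.0693 and is rising again near the seat, which means it snapped. I'll press slightly more, retract and check.

Call:
{"fn": "arm_command", "kwargs": {"series": [[[2,0,0,0],[1,0,0,0],[0,0,0,0]]]}}

```text
t: 8.4
tcp_pos: [0.5751, 0.0444, 0.0671]
tool_rot: [0.406, 0.578, -0.405, 0.581]
force: [-5.2, 1.2, 25.0]
finger_gap: -0.002
```

Call:
{"fn": "arm_command", "kwargs": {"series": [[[-10,0,0,0],[-30,0,0,0],[-30,0,0,0],[-20,0,0,0],[0,0,0,0],[0,0,0,0]]]}}

```text
t: 9.0
tcp_pos: [0.5737, 0.0442, 0.1526]
tool_rot: [0.405, 0.579, -0.405, 0.58]
force: [0.1, -0.2, -0.8]
finger_gap: -0.0
```

```bash
python3 - <<'E'
from h import *
from station import snapshot
import cv2
im=snapshot('side')[:,:,::-1];cv2.imwrite('pics/s5.png',im)
im=cv2.resize(im[160:235,250:340],None,fx=8,fy=8,interpolation=cv2.INTER_CUBIC)
cv2.imwrite('pics/5.png',im)
go(*at(59,.048),.158)
E
```

```text
t 9.05 tcp [0.5729 0.0443 0.1517] F [ 0.4  0.6 -0.3] gap -0.0
xaxis [-0.002  0.    -1.   ] yaxis [ 0.939  0.343 -0.001] move mm [ -6.3  30.6 -74.8]
```

View pics/5.png

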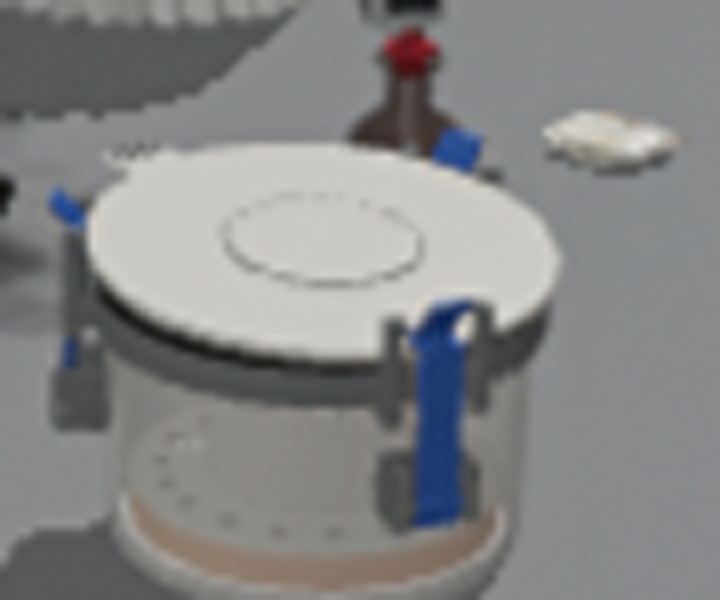

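It snapped under this clip, and the lid now tilts down toward (440,330). Next is the clip at 59°. I'll move at this height, then turn so the narrow side of the fingertips is radial.

Call:
{"fn": "arm_command", "kwargs": {"series": [[[0,8,-19,0],[0,8,-19,0],[0,8,-19,0],[0,7,-18,0],[0,0,0,-0.136],[0,0,0,-0.136],[0,0,0,-0.136],[0,0,0,-0.136],[0,0,0,-0.136],[0,0,0,0]]]}}

```text
t: 10.05
tcp_pos: [0.5759, 0.1253, 0.1507]
tool_rot: [0.189, 0.683, -0.189, 0.68]
force: [-0.2, -0.7, 0.4]
finger_gap: 0.001
```

```bash
python3 - <<'E'
from h import *
go(*at(59,.048),.078);print(status.sense()['q'])
E
```

```text
t 10.05 tcp [0.5759 0.1253 0.1507] F [-0.2 -0.7  0.4] gap 0.0
xaxis [-0.004 -0.    -1.   ] yaxis [ 0.515  0.857 -0.002] move mm [72.7  0.   0.6]
[ 2.47919145e-02  5.52517026e-01  1.57787345e+00 -1.56427792e-05
  1.01488720e+00  5.66027245e-01]
```

Call:
{"fn": "arm_command", "kwargs": {"series": [[[35,0,0,0],[27,0,0,0],[10,0,0,0],[3,0,0,0],[2,0,0,0],[1,0,0,0],[1,0,0,0],[1,0,0,0]]]}}

```text
t: 10.85
tcp_pos: [0.5778, 0.1254, 0.0736]
tool_rot: [0.189, 0.681, -0.189, 0.682]
force: [0.6, -0.1, 1.1]
finger_gap: -0.001
```

Call:
{"fn": "arm_command", "kwargs": {"series": [[[1,0,0,0],[1,0,0,0]]]}}

```text
t: 11.05
tcp_pos: [0.5778, 0.1255, 0.0719]
tool_rot: [0.189, 0.681, -0.189, 0.682]
force: [-1.4, 0.1, 10.8]
finger_gap: 0.004
```

Call:
{"fn": "arm_command", "kwargs": {"series": [[[1,0,0,0],[1,0,0,0]]]}}

```text
t: 11.25
tcp_pos: [0.578, 0.1255, 0.0712]
tool_rot: [0.189, 0.68, -0.189, 0.682]
force: [-3.6, 0.4, 18.2]
finger_gap: 0.001
```

Call:
{"fn": "arm_command", "kwargs": {"series": [[[1,0,0,0],[1,0,0,0]]]}}

```text
t: 11.45
tcp_pos: [0.5782, 0.1255, 0.0686]
tool_rot: [0.189, 0.68, -0.189, 0.683]
force: [0.2, -0.4, 0.5]
finger_gap: 0.001
```

Call:
{"fn": "arm_command", "kwargs": {"series": [[[1,0,0,0],[1,0,0,0]]]}}

```text
t: 11.65
tcp_pos: [0.5778, 0.1255, 0.0664]
tool_rot: [0.189, 0.681, -0.189, 0.682]
force: [-3.0, 0.6, 18.2]
finger_gap: -0.002
```

The second clip snapped (force collapsed at 0.0686, hard seat at 0.0664). I'll retract and go to the third.

Call:
{"fn": "arm_command", "kwargs": {"series": [[[1,0,0,0],[0,0,0,0],[-10,0,0,0],[-30,0,0,0],[-30,0,0,0],[-15,0,0,0],[0,0,0,0],[0,0,0,0]]]}}

```text
t: 12.45
tcp_pos: [0.5765, 0.1253, 0.148]
tool_rot: [0.189, 0.682, -0.189, 0.681]
force: [-0.8, -0.3, -0.5]
finger_gap: -0.001
```

```bash
python3 - <<'E'
from h import *
from station import snapshot
import cv2
im=snapshot('side')[:,:,::-1];cv2.imwrite('pics/s6.png',im)
go(*at(179,.048),.15)
E
```

```text
t 12.5 tcp [0.576  0.1253 0.1474] F [-0.1  0.3  0.1] gap 0.0
xaxis [-0.003 -0.    -1.   ] yaxis [ 0.515  0.857 -0.001] move mm [ -2.4 -72.2 -41.3]
```

Call:
{"fn": "arm_command", "kwargs": {"series": [[[0,-18,-10,0],[0,-18,-10,0],[0,-18,-10,0],[0,-18,-11,0],[0,0,0,0.14],[0,0,0,0.14],[0,0,0,0.14],[0,0,0,0.14],[0,0,0,0.14],[0,0,0,0.14]]]}}

```text
t: 13.5
tcp_pos: [0.5036, 0.0848, 0.147]
tool_rot: [0.451, 0.545, -0.453, 0.543]
force: [-0.0, 0.5, -0.8]
finger_gap: 0.003
```

```bash
python3 - <<'E'
from h import *
import cv2
go(*at(179,.048),.078)
im=cv2.imread('pics/s6.png');cv2.imwrite('pics/6.png',cv2.resize(im[160:235,250:340],None,fx=8,fy=8,interpolation=cv2.INTER_CUBIC))
E
```

```text
t 13.5 tcp [0.5036 0.0848 0.147 ] F [-0.   0.5 -0.8] gap 0.0
xaxis [-0.004  0.    -1.   ] yaxis [ 0.983  0.183 -0.004] move mm [69.   0.1  0. ]
```

View pics/6.png

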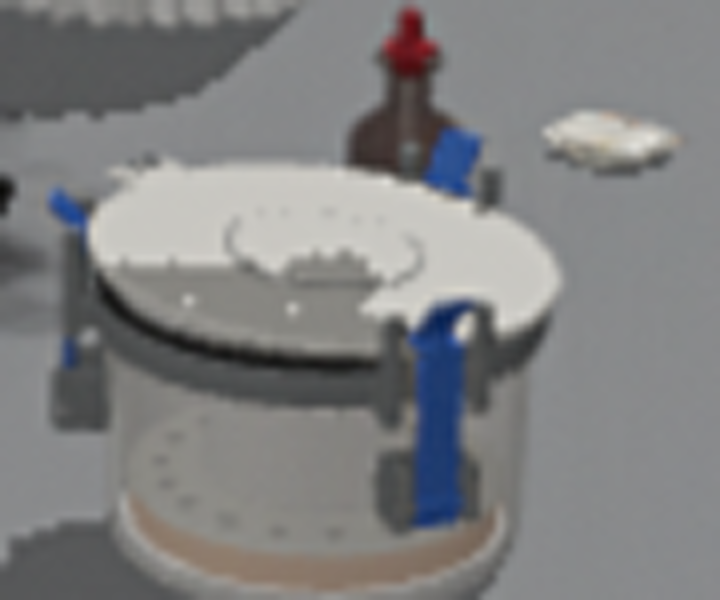

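Two clips are seated (far right at (455,165), front at (440,330)). The left side is still up at clip (65,205). Pressing the third now.

Call:
{"fn": "arm_command", "kwargs": {"series": [[[35,0,0,0],[25,0,0,0],[8,0,0,0],[3,0,0,0],[2,0,0,0],[1,0,0,0],[1,0,0,0],[1,0,0,0]]]}}

```text
t: 14.3
tcp_pos: [0.5053, 0.0848, 0.0733]
tool_rot: [0.451, 0.545, -0.45, 0.546]
force: [0.5, -1.1, 0.3]
finger_gap: -0.001
```

Call:
{"fn": "arm_command", "kwargs": {"series": [[[1,0,0,0],[1,0,0,0],[1,0,0,0]]]}}

```text
t: 14.6
tcp_pos: [0.5054, 0.0848, 0.0707]
tool_rot: [0.451, 0.545, -0.45, 0.546]
force: [-1.1, -0.5, 13.5]
finger_gap: 0.0
```

Call:
{"fn": "arm_command", "kwargs": {"series": [[[1,0,0,0],[1,0,0,0]]]}}

```text
t: 14.8
tcp_pos: [0.5055, 0.0847, 0.0699]
tool_rot: [0.451, 0.545, -0.45, 0.546]
force: [-3.3, -0.6, 20.9]
finger_gap: 0.003
```

Call:
{"fn": "arm_command", "kwargs": {"series": [[[1,0,0,0],[1,0,0,0]]]}}

```text
t: 15.0
tcp_pos: [0.5049, 0.0848, 0.0658]
tool_rot: [0.45, 0.545, -0.45, 0.545]
force: [-0.2, -0.3, 10.7]
finger_gap: 0.0
```

Call:
{"fn": "arm_command", "kwargs": {"series": [[[1,0,0,0],[1,0,0,0]]]}}

```text
t: 15.2
tcp_pos: [0.5049, 0.0848, 0.0655]
tool_rot: [0.45, 0.545, -0.45, 0.545]
force: [-4.8, -0.7, 27.3]
finger_gap: 0.0
```

The third clip snapped and is hard on its seat. Retract and check.

Call:
{"fn": "arm_command", "kwargs": {"series": [[[0,0,0,0],[-10,0,0,0],[-30,0,0,0],[-40,0,0,0],[-40,0,0,0],[-20,0,0,0],[0,0,0,0],[0,0,0,0]]]}}

```text
t: 16.0
tcp_pos: [0.5044, 0.0848, 0.2032]
tool_rot: [0.45, 0.545, -0.45, 0.545]
force: [-0.3, 0.1, -0.5]
finger_gap: 0.002
```

```bash
python3 - <<'E'
from h import *
from station import snapshot
import cv2
go(0,0,0)
im=snapshot('side')[:,:,::-1]
im=cv2.resize(im[160:235,250:340],None,fx=8,fy=8,interpolation=cv2.INTER_CUBIC)
cv2.imwrite('pics/7.png',im)
E
```

```text
t 16.0 tcp [0.5044 0.0848 0.2032] F [-0.3  0.1 -0.5] gap 0.0
xaxis [-0.  0. -1.] yaxis [ 0.982  0.189 -0.   ] move mm [ 203.5 -511.2  -11.8]
```

View pics/7.png

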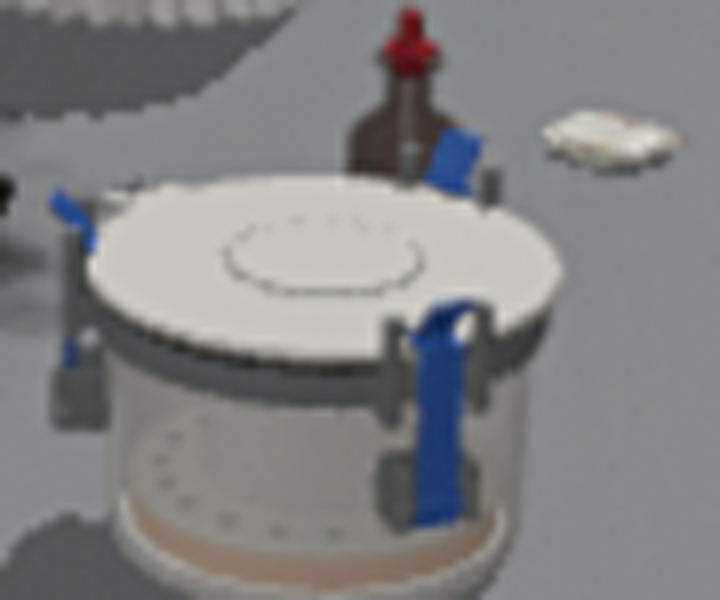

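The lid is level and down all round, with the clips at (75,225), (455,165) and (440,330) over its edge. The hand is clear, so I'll hand in.

```bash
python3 -c "
from station import ticket
print(ticket.sign_off())"
```

```text
the job is handed in; nothing more can be done
None
```

The lid is pressed down and snapped under all three clips, one at a time, and the job is handed in at about 16 s. I pressed with the shut fingertips in this order: the clip at about -61°, then 59°, then 180°.

**Last checks:**
- At each clip the force climbed to about 20 N, dropped as the lid edge passed the nose, then rose hard on the seat.
- Side pictures taken after each clip showed one clip down, then two, then the lid level all round with each clip over its edge.
- The canister stands where it did, and nothing else in that close-up view had moved. I did not look at the cup, the glass bottle or the whole spatula again; the hand never went near them.
- The hand is clear, about 13 cm above the lid, with no force on it.

**What disagreed or failed:**
- The fingertips touched about 22 mm above the reported TCP height, so I found the lid by force and camera instead.
- The first push, to 24 N, did not snap the clip. I checked the lid was unchanged and pressed again, further.
- The push needed was about 20 N or more, against the 6 to 12 N given.
- The clip leans could not be measured directly; I judged them only from the pictures and the force drops.

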